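# Press the square bench dog flush

## Robot

A 6-joint arm with a two-finger parallel gripper is mounted at the origin on the work surface. World frame = base frame: x ahead of the robot, y to its left, z up, the work surface at z = 0. Lengths are in m, angles in rad, forces in N, time in s.
With the tool pointing down it reaches from about 0.3 to 0.75 m from the base axis. Payload 8.5 kg.
Tool frame: the origin (TCP) lies on the centre line of the jaws, within the pads' length; the fingertips stand r.tip_reach ahead of it and the grasp point (between the pads) lies 5 mm behind it (r.tip_reach is the distance from the TCP to the fingertips, in m); z points along the fingers, y is the line along which they close (so a half turn about z gives the same grasp; the last joint's range is limited). The gripper opens to 88 mm and grips with 3 to 60 N. Pads are 18 mm wide; open, the fingers measure 123 mm over their backs; the gripper's body (75 mm by 187 mm) begins 45 mm behind the grasp point.
Start: joints at [-1.427, 0.381, 1.297, -0, 1.464, -0.215], TCP at [0.193, -0.515, 0.253] pointing down, gripper open.
Joint ranges: [-3.11, 3.11], [-0.89, 2.33], [0.22, 2.48], [-1.42, 4.56], [0.17, 2.85], [-2.88, 2.88]. Speed limits (rad/s): [2.39, 2.39, 3.14, 3.14, 3.14, 3.14].

## Interface

Orientations are given as a unit quaternion [w, x, y, z].
In Python, from cell import r gives the robot as it stands.
- The arm moves only by the tool carry_out, never from a script. Its argument "motion" is one flat list of numbers, 7 for each row, row after row: the opening, from -1 (shut) to 1 (fully open), so that 0 is half open, then the shift along the tool's x, y, z in mm, then the turn, a rotation vector about the tool's x, y, z in rad. A call has 1 to 12 rows; each row shifts and turns the commanded pose from where the row before left it, along the tool's axes as they then stand; what a row does not reach is not made up. A row lasts 1/8 s, in which the tool goes at most 62.5 mm and 10.7 degrees, less where a joint would pass 70% of its speed; a pose out of reach is approached as far as the arm can. A call is refused whole if a number of a shift passes 62.5 or a number of a turn 0.188, either way. A call with a gripper value outside its range is refused whole. The fingers move at their own pace and stop on an object; the grip force is fixed at half the most. Time passes only in rows, so rows that do not move let the fingers close. It gives the time, the measured TCP pose, the force, the opening and the grip force at its end, in the units of the state.
- r.read_state(): the state, without advancing time (a new reading comes with each control period).
- r.snapshot(name): name is "scene" or "top" or "wrist"; returns a dict with "frame" (420x560x3 uint8, red, green, blue), "fx", "fy", "cx", "cy" (pixels), "extrinsics" (4x4, takes a point from camera to world coordinates). Camera axes: x right, y down, z forward; pixel columns grow to the right and rows downward; lengths in m; the calibration is good to about 2 mm. A picture is of the moment at which its call begins. There is no depth.
- r.finish_job(): hands the job in; it is judged then, once.
The state is a dict: "time": time; "q": joint angles; "qd": joint speeds; "effort": joint torques, N m; "eef_pos": TCP position; "tool_rot": TCP orientation; "wrist_force": force on the tool from outside, world axes, zero at the start; "torque": the same for the moment, N m; "grip_width": finger opening in m; "finger_force": force on a finger pad.
Only numpy, scipy, OpenCV 4.12 (cv2) and the standard library are available. Lean on these libraries where they do the work, as an engineer would, in place of code of your own. Each camera call takes 0.05 s, during which the arm holds its last target. There are 200 camera calls.

## Task

The next board has to lie over the square-headed bench dog, so press that dog gently down with your fingertips until its top is flush with the bench plate, then take the hand away clear of everything. Leave the round dogs standing as they are, without touching them, and do not move, pick up or knock anything else on the bench.

Things in the scene. Friction and masses are not known exactly. Their poses are not given: they have to be found in the camera images.
- dog_square (a joint): how far the square-headed dog has been pushed down, in m: 0 fully up (top 27 mm above the bench plate), 0.026 at its lower stop, its top then 1 mm above the plate, which is flush (level with its steel insert). It starts 0 to 8 mm down. It slides straight down against about 4 N of steady friction, has no spring, and stays where it is left.
- dog_square_top (a point): centre of the flat top of the square-headed bench dog: the only dog with a square top, 44 x 44 mm, plain aluminium; its x and y axes run along the sides of the square, z up. The five dogs stand in five places of the bench plate's hole grid, at least 135 mm from one another, and which stands where varies.
- dog_square_base: dark round steel insert, 68 mm across, flat in the bench plate, through which the square dog slides; origin at its centre on the plate's upper face, 40 mm above the table; fixed to the plate.
- bench_plate: white perforated bench plate fixed on the table, 360 (its x) x 840 (its y) x 40 mm thick; origin under its centre, so its upper face is 40 mm above the origin. Its place and turn vary between runs.
- dog_round_a_top (a point): centre of the top of another aluminium bench dog, a plain round post 24 mm in diameter, standing 21 to 27 mm above the plate; to be left as it stands. It slides down as easily as the square one.
- dog_round_a_base: the dark steel insert, 68 mm across, of that dog, with its origin at its centre on the plate's upper face.
- dog_disc_a_top (a point): centre of the top of another aluminium bench dog, a round mushroom with a disc top 34 mm in diameter, 8 mm thick, on a 22 mm stem, standing 21 to 27 mm above the plate; to be left as it stands. It slides down as easily as the square one.
- dog_disc_a_base: the dark steel insert, 68 mm across, of that dog, with its origin at its centre on the plate's upper face.
- dog_round_b_top (a point): centre of the top of another aluminium bench dog, a plain round post 24 mm in diameter, standing 21 to 27 mm above the plate; to be left as it stands. It slides down as easily as the square one.
- dog_round_b_base: the dark steel insert, 68 mm across, of that dog, with its origin at its centre on the plate's upper face.
- dog_disc_b_top (a point): centre of the top of another aluminium bench dog, a round mushroom with a disc top 34 mm in diameter, 8 mm thick, on a 22 mm stem, standing 21 to 27 mm above the plate; to be left as it stands. It slides down as easily as the square one.
- dog_disc_b_base: the dark steel insert, 68 mm across, of that dog, with its origin at its centre on the plate's upper face.
- tape_mid (a point): tape measure, a grey rounded case 56 x 52 mm, 34 mm high; loose on the plate, to be left alone; this point is its centre. Together with the other small loose things it stands in the gaps between the dogs, 80 mm or more from a dog's centre to its own.
- offcut_mid (a point): pine offcut 45 x 70 mm, 22 mm high; loose on the plate, to be left alone; this point is its centre. Together with the other small loose things it stands in the gaps between the dogs, 80 mm or more from a dog's centre to its own.
- screw_jar_mid (a point): small jar with a steel cap, 48 mm in diameter, 45 mm high; loose on the plate, to be left alone; this point is its centre. Together with the other small loose things it stands in the gaps between the dogs, 80 mm or more from a dog's centre to its own.
- beech_block_mid (a point): wooden block 40 x 50 mm, 36 mm high; loose on the plate, to be left alone; this point is its centre. Together with the other small loose things it stands in the gaps between the dogs, 80 mm or more from a dog's centre to its own.
- clamp_pad_mid (a point): round black clamp foot, 50 mm in diameter, 30 mm high; loose on the plate, to be left alone; this point is its centre. Together with the other small loose things it stands in the gaps between the dogs, 80 mm or more from a dog's centre to its own.
- glue_mid (a point): white glue bottle, 60 mm in diameter, 150 mm high, near the left end of the plate; loose on the plate, to be left alone; this point is its centre.
- screwdriver_grip (a point): middle of the handle of a black-handled screwdriver lying near the right end of the plate, pointing away from the robot; loose, to be left alone.

How it is judged:
By the outcome, as a careful person would: the job done as asked, in the order asked, and still so for the second after the job is handed in, with the robot touching nothing.
It also fails if it takes over 38 s, if anything falls off the work surface, if the arm or the gripper's body presses on something with over 40 N, if the wrist force passes 120 N, or if a joint passes its speed limit or range.

## Working session

There is one attempt and no reset: what is moved stays moved. The work goes in short steps, Python scripts to look and compute and a tool call to move; the robot and the scene stay as the last step left them, time stands still between calls to the robot, and variables do not carry over. Pictures are saved under pics/ and viewed, at most 10 in all, crops included, and the job is handed in when it is done.

Besides the shell and the picture viewer there is one more tool, called after "Request:" in YAML: its name, and indented under it one key for each argument. carry_out: Moves the arm, as the interface text tells. Its arguments: {"type":"object","properties":{"motion":{"type":"array"}},"required":["motion"]}

```bash
mkdir -p pics; python3 - <<'E'
from cell import r
import cv2,numpy as np,pickle
d={}
for n in("top","scene"):
    s=r.snapshot(n);d[n]=s;cv2.imwrite(f"pics/{n}0.png",s["frame"][:,:,::-1]);print(n,s["fx"],s["cx"],s["cy"],np.round(s["extrinsics"],3).tolist())
pickle.dump(d,open("s0.pkl","wb"))
print(r.tip_reach,r.read_state())
E
```

```text
top 481.43925353458775 279.0517095367888 209.60271595781944 [[0.024, -0.975, 0.223, 0.298], [-1.0, -0.024, 0.004, 0.022], [0.001, -0.223, -0.975, 1.367], [0.0, 0.0, 0.0, 1.0]]
scene 503.2620944533822 281.74740054613875 223.185777930973 [[0.601, 0.652, -0.463, 1.077], [0.799, -0.478, 0.364, -0.392], [0.016, -0.588, -0.808, 0.963], [0.0, 0.0, 0.0, 1.0]]
0.014 {'time': 0.1, 'q': array([-1.42729782e+00,  3.81142200e-01,  1.29809999e+00, -5.31107131e-05,
        1.46359501e+00, -2.15282444e-01]), 'qd': array([-0.00026564, -0.00040369, -0.00308485, -0.00165758,  0.00140166,
       -0.00046835]), 'effort': array([ 4.43208322e-03, -4.38645315e+01, -2.24913132e+01,  7.13838148e-02,
        3.41063691e-02, -6.42617488e-05]), 'eef_pos': array([ 0.19308711, -0.51476653,  0.25222087]), 'tool_rot': array([-6.22818877e-04,  9.83951933e-01,  1.78432638e-01, -4.05435434e-06]), 'wrist_force': array([ 0.27041916,  0.60731597, -0.14787107]), 'torque': array([0.00715296, 0.01229765, 0.02147389]), 'finger_force': 0.0, 'grip_width': 0.08770213275621952}
```

View pics/top0.png

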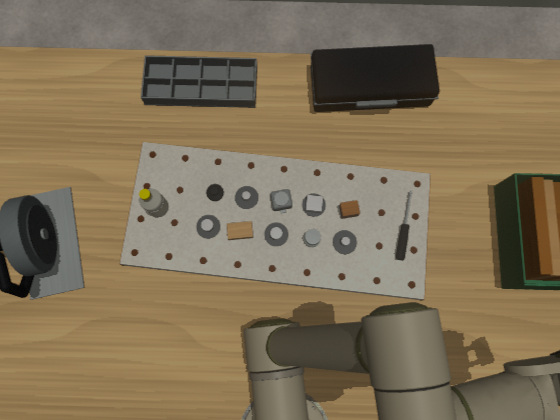

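View pics/scene0.png

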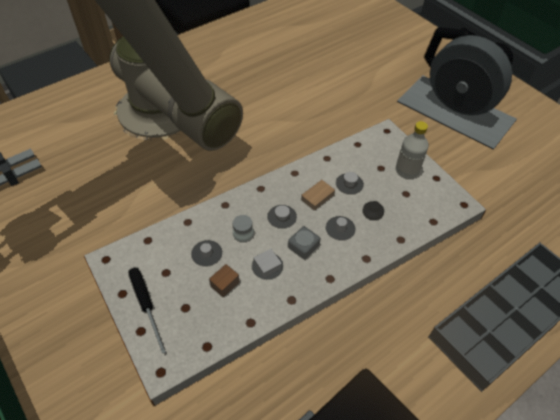

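The top view shows the square dog at about (314,203), on a dark insert. In the scene view it is at about (267,262). The similar-looking grey thing at (281,200) top / (304,241) scene is the tape measure.

```bash
cat > h.py <<'E'
import numpy as np,cv2
def ray(s,p):
    E=s["extrinsics"];d=E[:3,:3]@[(p[0]-s["cx"])/s["fx"],(p[1]-s["cy"])/s["fy"],1];return E[:3,3],d
def onz(s,p,z):
    o,d=ray(s,p);return o+d*(z-o[2])/d[2]
def tri(a,p,b,q):
    (o,d),(u,v)=ray(a,p),ray(b,q)
    t=np.linalg.lstsq(np.c_[d,-v],u-o,rcond=None)[0];A=o+d*t[0];B=u+v*t[1];return (A+B)/2,np.linalg.norm(A-B)
def blob(s,p,th,w=16):
    x,y=p;g=cv2.cvtColor(s["frame"],cv2.COLOR_RGB2GRAY)[y-w:y+w,x-w:x+w]
    n,l,st,c=cv2.connectedComponentsWithStats((g>th).astype(np.uint8))
    k=l[w,w];return c[k]+[x-w,y-w],st[k],g
E
python3 - <<'E'
from h import *;import pickle
d=pickle.load(open("s0.pkl","rb"));P={}
for n,p in(("top",(314,203)),("scene",(267,261))):
    g=blob(d[n],p,0)[2];print(g[16,:],g[:,16])
    for th in(150,165,180):
        c,st,_=blob(d[n],p,th,14);print(n,th,c,st)
    x,y=p;cv2.imwrite(f"pics/z_{n}.png",cv2.resize(d[n]["frame"][y-25:y+25,x-40:x+40,::-1],None,fx=7,fy=7,interpolation=0))
print(tri(d["top"],(314,203),d["scene"],(267,261)), onz(d["top"],(314,203),.064),onz(d["scene"],(267,261),.064))
E
cd pics; python3 -c "
import cv2;a=cv2.imread('z_top.png');b=cv2.imread('z_scene.png');cv2.imwrite('z.png',cv2.resize(cv2.vconcat([a,b]),(460,600)))"
```

```text
[153 152 152 139 103  76  76  69 118 155 155 155 155 155 155 155 155 155
 154 154 154 154 154 144 112  80  77 113 147 155 154 154] [152 150 151 152 152 152 110  80  99 150 154 154 155 154 154 154 155 154
 154 156 156 156 156 135  78  72  79  80  80  97 149 153]
top 150 [313.87179487 202.91282051] [  7   6  15  16 195]
top 165 [313.5 202.5] [  0   0  28  28 784]
top 180 [313.5 202.5] [  0   0  28  28 784]
[143 118  88  76  90 116 133 139 138 139 139 140 140 139 140 139 140 140
 140 140 141 141 141 142 142 141 142 140 131 105  90 105] [151 152 153 152 150 145 141 141 140 140 140 139 140 140 140 140 140 140
 140 141 141 140 141 140 135 119  89  75  71  70  69  67]
scene 150 [266.59574468 261.72624113] [  0   0  28  28 705]
scene 165 [266.5 260.5] [  0   0  28  28 784]
scene 180 [266.5 260.5] [  0   0  28  28 784]
(array([ 0.61844899, -0.06886278,  0.05774848]), np.float64(0.0007246876217873087)) [ 0.61673442 -0.0687393   0.064     ] [ 0.6217789  -0.07077126  0.064     ]
```

View pics/z.png

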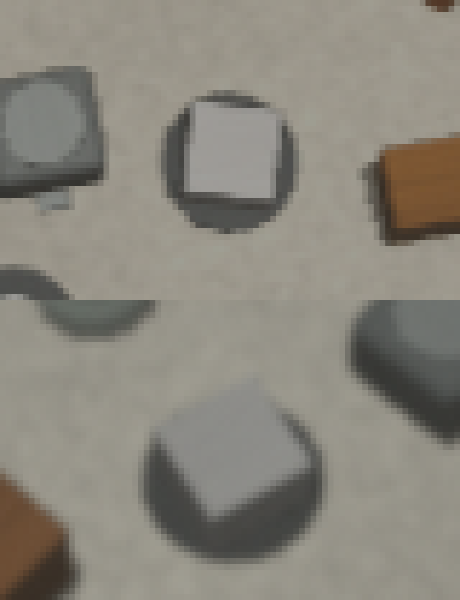

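The crop confirms it: a plain square top on a round insert, at about (0.617, -0.069). I'll move above it with the fingers shut.

Request:
carry_out:
  motion: [-1, 46, -22, 0, 0, 0, 0, -1, 46, -22, 0, 0, 0, 0, -1, 46, -22, 0, 0, 0, 0, -1, 46, -22, 0, 0, 0, 0, -1, 46, -22, 0, 0, 0, 0, -1, 46, -22, 0, 0, 0, 0, -1, 46, -22, 0, 0, 0, 0, -1, 46, -22, 0, 0, 0, 0, -1, 46, -22, 0, 0, 0, 0, -1, 46, -22, 0, 0, 0, 0, -1, 46, -22, 0, 0, 0, 0, -1, 46, -22, 0, 0, 0, 0]

```text
time: 1.6
eef_pos: [0.6182, -0.0725, 0.2524]
tool_rot: [-0.0, 0.984, 0.178, -0.0]
wrist_force: [-0.0, -0.8, 0.0]
grip_width: 0.0002
finger_force: 0.0
```

Request:
carry_out:
  motion: [-1, 0, 0, 20, 0, 0, 0.152, -1, 0, 0, 20, 0, 0, 0.152, -1, 0, 0, 20, 0, 0, 0.152, -1, 0, 0, 0, 0, 0, 0, -1, 0, 0, 0, 0, 0, 0]

```text
time: 2.22
eef_pos: [0.6175, -0.0741, 0.1935]
tool_rot: [0.0, 0.999, -0.047, 0.0]
wrist_force: [0.3, -0.4, 0.4]
grip_width: 0.0
finger_force: 0.0
```

```bash
python3 - <<'E'
from cell import r
from h import *
from scipy.spatial.transform import Rotation as R
st=r.read_state();s=r.snapshot("wrist");t=r.snapshot("top")
cv2.imwrite("pics/w1.png",s["frame"][:,:,::-1])
print(st["eef_pos"],st["wrist_force"],st["grip_width"],st["time"]);M=R.from_quat(np.roll(st["tool_rot"],-1)).as_matrix();print(M.round(3))
E=s["extrinsics"]
for z in(.045,.06,.065):
    p=E[:3,:3].T@(np.array([.617,-.069,z])-E[:3,3]);print(z,p[:2]/p[2]*s["fx"]+[s["cx"],s["cy"]])
import pickle;pickle.dump((s,t,st),open("s1.pkl","wb"))
E
```

```text
[ 0.61752376 -0.07405715  0.19349535] [ 0.31254269 -0.38474607  0.41315968] 1.6486024980294815e-05 2.225
[[ 0.996 -0.094  0.001]
 [-0.094 -0.996 -0.   ]
 [ 0.001  0.    -1.   ]]
0.045 [268.60547756 199.28113854]
0.06 [268.27062447 203.68501955]
0.065 [268.15101751 205.25805209]
```

View pics/w1.png

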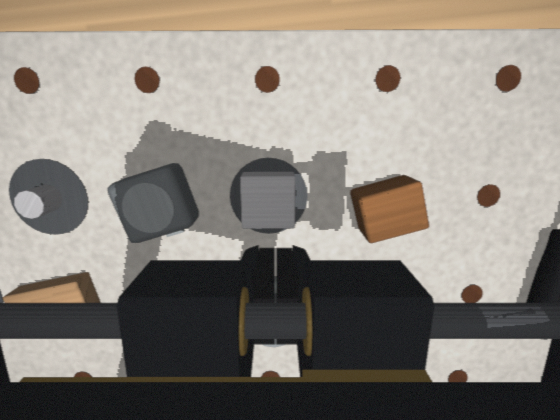

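The wrist view shows the square top at about (268,199) and its insert centred at (269,195). That puts the dog near (0.619, -0.069), so the hand needs a shift of about 5 mm in y and 1 mm in x. The paths to the tape and the beech block are clear.

Request:
carry_out:
  motion: [-1, 1, -5, 25, 0, 0, 0, -1, 0, 0, 25, 0, 0, 0, -1, 0, 0, 25, 0, 0, 0, -1, 0, 0, 25, 0, 0, 0, -1, 0, 0, 0, 0, 0, 0, -1, 0, 0, 0, 0, 0, 0]

```text
time: 3.08
eef_pos: [0.6194, -0.0692, 0.0942]
tool_rot: [0.0, 0.999, -0.048, 0.001]
wrist_force: [-0.1, 0.7, 0.2]
grip_width: 0.0008
finger_force: 0.0
```

Request:
carry_out:
  motion: [-1, 0, 0, 3, 0, 0, 0, -1, 0, 0, 3, 0, 0, 0, -1, 0, 0, 3, 0, 0, 0, -1, 0, 0, 3, 0, 0, 0, -1, 0, 0, 3, 0, 0, 0, -1, 0, 0, 3, 0, 0, 0, -1, 0, 0, 2, 0, 0, 0, -1, 0, 0, 2, 0, 0, 0]

```text
time: 4.08
eef_pos: [0.6188, -0.0691, 0.0708]
tool_rot: [0.0, 0.999, -0.049, 0.0]
wrist_force: [-1.9, 0.1, 3.9]
grip_width: 0.0003
finger_force: 1.8
```

```bash
python3 - <<'E'
from cell import r
import cv2
s=r.snapshot("wrist");cv2.imwrite("pics/w2.png",s["frame"][:,:,::-1]);st=r.read_state();print(st["eef_pos"],st["wrist_force"],st["torque"])
E
```

```text
[ 0.6187637  -0.06906272  0.07055587] [-0.77213855  0.68471793  2.37547934] [ 0.07173101  0.07958346 -0.00136371]
```

View pics/w2.png

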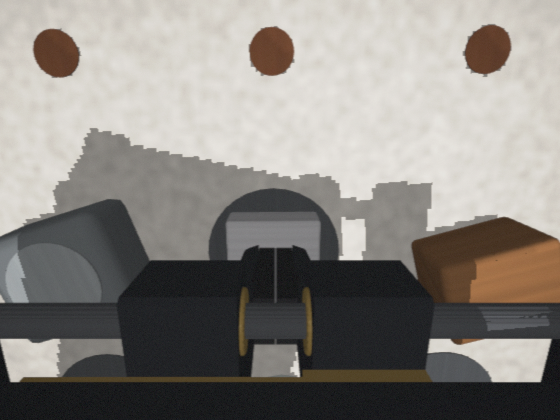

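The fingertips are on the square top, well centred, and the force reads about 4 N, which matches its friction. I'll keep pressing slowly.

Request:
carry_out:
  motion: [-1, 0, 0, 2, 0, 0, 0, -1, 0, 0, 2, 0, 0, 0, -1, 0, 0, 2, 0, 0, 0, -1, 0, 0, 2, 0, 0, 0, -1, 0, 0, 2, 0, 0, 0, -1, 0, 0, 2, 0, 0, 0, -1, 0, 0, 1, 0, 0, 0, -1, 0, 0, 1, 0, 0, 0]

```text
time: 5.12
eef_pos: [0.6188, -0.069, 0.0567]
tool_rot: [-0.0, 0.999, -0.049, 0.0]
wrist_force: [-0.9, 0.3, 3.6]
grip_width: -0.0001
finger_force: 1.8
```

Request:
carry_out:
  motion: [-1, 0, 0, 1, 0, 0, 0, -1, 0, 0, 0.5, 0, 0, 0]

```text
time: 5.38
eef_pos: [0.6188, -0.0691, 0.0554]
tool_rot: [0.0, 0.999, -0.049, 0.0]
wrist_force: [-2.5, 0.6, 7.8]
grip_width: 0.0002
finger_force: 3.7
```

Request:
carry_out:
  motion: [-1, 0, 0, 0.5, 0, 0, 0, -1, 0, 0, 0, 0, 0, 0]

```text
time: 5.62
eef_pos: [0.6188, -0.0691, 0.0554]
tool_rot: [0.0, 0.999, -0.049, 0.0]
wrist_force: [-2.6, 0.0, 8.4]
grip_width: 0.0004
finger_force: 4.2
```

Request:
carry_out:
  motion: [-1, 0, 0, 0.7, 0, 0, 0, -1, 0, 0, 0, 0, 0, 0]

```text
time: 5.88
eef_pos: [0.6188, -0.0691, 0.0554]
tool_rot: [0.0, 0.999, -0.049, 0.0]
wrist_force: [-3.8, 0.3, 13.4]
grip_width: 0.0005
finger_force: 6.7
```

The force climbs with no further travel, so the dog is at its lower stop. I'll retreat straight up, then back along the approach path.

Request:
carry_out:
  motion: [-1, 0, 0, -5, 0, 0, 0, -1, 0, 0, -25, 0, 0, 0, -1, 0, 0, -40, 0, 0, 0, -1, 0, 0, -40, 0, 0, 0, -1, 0, 0, -40, 0, 0, 0, -1, 0, 0, -40, 0, 0, 0, -1, -50, 20, -10, 0, 0, 0, -1, -50, 30, 0, 0, 0, 0, -1, -40, 40, 0, 0, 0, 0, -1, -30, 50, 0, 0, 0, 0, -1, -30, 50, 0, 0, 0, 0, -1, 0, 0, 0, 0, 0, 0]

```text
time: 7.38
eef_pos: [0.3995, -0.2412, 0.2539]
tool_rot: [0.0, 0.999, -0.051, -0.0]
wrist_force: [1.5, 0.6, 0.8]
grip_width: -0.0001
finger_force: 0.0
```

```bash
python3 - <<'E'
from cell import r
import cv2,pickle
d=pickle.load(open("s0.pkl","rb"))
s=r.snapshot("scene")["frame"];c=lambda f:f[120:320,80:480,::-1]
cv2.imwrite("pics/s2.png",cv2.resize(cv2.vconcat([c(d["scene"]["frame"]),c(s)]),(600,600)));st=r.read_state();print(st["eef_pos"],st["wrist_force"],abs(st["qd"]).max())
E
```

```text
[ 0.40057433 -0.23974578  0.25389587] [0.00347208 0.95866916 0.82135324] 0.059270500641601324
```

View pics/s2.png

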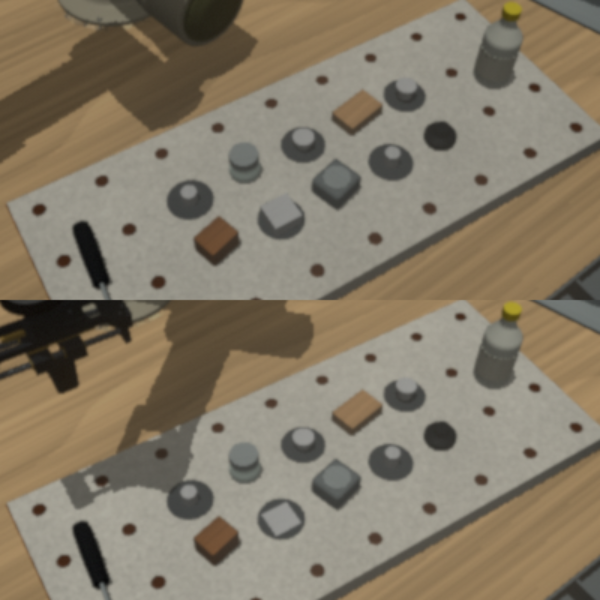

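The before and after views show the square dog now flush in its insert at (281,519). Everything else is where it was, and the hand is clear.

```bash
python3 -c "
from cell import r
print(r.finish_job())"
```

```text
the job is handed in; nothing more can be done
None
```

The square-headed dog is pressed down to its lower stop, flush with the plate; the after-picture shows the round dogs and everything else as they were, the hand is clear, and the job is handed in.

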